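# Clear the scoring slide and feel its run

### The arm

A 6-joint arm with a two-finger parallel gripper is mounted at the origin on a cart in front of the work surface, level with it; the furniture and walls round the work are solid. World frame = base frame: x ahead of the robot, y to its left, z up, the work surface at z = 0. Lengths are in m, angles in rad, forces in N, time in s.
With the tool pointing down it reaches from about 0.3 to 0.775 m from the base axis. Payload 14.6 kg.
Tool frame: the origin (TCP) lies at the very end of the fingers, on their centre line; the grasp point (between the pads) lies 19 mm behind it; z points along the fingers, y is the line along which they close (so a half turn about z gives the same grasp; the last joint's range is limited). The gripper opens to 94 mm and grips with 3 to 60 N. Pads are 16 mm wide; open, the fingers measure 119 mm over their backs; the gripper's body (75 mm by 177 mm) begins 78 mm behind the grasp point.
Start: joints at [1.088, 0.3, 1.521, -0, 1.321, -0.067], TCP at [0.222, 0.503, 0.205] pointing down, gripper open.
Joint ranges: [-3.03, 3.03], [-0.79, 2.21], [0.23, 2.52], [-1.04, 4.18], [0, 3.07], [-2.55, 2.55]. Speed limits (rad/s): [2.22, 2.22, 2.57, 3.14, 3.14, 3.14].

### API

Orientations are given as [roll, pitch, yaw] about the fixed x, y, z axes, in that order (R = Rz(yaw) Ry(pitch) Rx(roll)).
In Python, from station import ctrl gives the robot as it stands.
- The arm moves only by the tool move_arm, never from a script. Its argument "increments" is a list of rows, each a list of 7 numbers: the opening, from 0 (shut) to 1 (fully open), then the shift along the tool's x, y, z in units of 50 mm (1.0 is 50 mm), then the turn, a rotation vector about the tool's x, y, z in rad. In form: [[claw, tx, ty, tz, rx, ry, rz], ...]. A call has 1 to 20 rows; each row shifts and turns the commanded pose from where the row before left it, along the tool's axes as they then stand; what a row does not reach is not made up. A row lasts 1/10 s, in which the tool goes at most 50 mm and 8.59 degrees, less where a joint would pass 70% of its speed; a pose out of reach is approached as far as the arm can. A call is refused whole if a number of a shift passes 1 or a number of a turn 0.15, either way. A call with a gripper value outside its range is refused whole. The fingers move at their own pace and stop on an object; "force" is the grip in N (left out, the last holds). Time passes only in rows, so rows that do not move let the fingers close. It gives the time, the measured TCP pose, the force, the opening and the grip force at its end, in the units of the state.
- ctrl.get_obs(): the state, without advancing time (a new reading comes with each control period).
- ctrl.camera(name): name is "side" or "top" or "wrist"; returns a dict with "color" (400x640x3 uint8, blue, green, red), "K" (3x3 intrinsics, pixels), "distortion" ([k1, k2, p1, p2, k3] as OpenCV has them; the pictures are not rectified), "pose" (4x4, takes a point from camera to world coordinates); the wrist camera has in their place "tool_from_camera" (4x4, takes a point from camera to tool coordinates, whose origin is the TCP and whose axes are the flange's). Camera axes: x right, y down, z forward; pixel columns grow to the right and rows downward; lengths in m; the calibration is good to about 2 mm. A picture is of the moment at which its call begins: read the wrist's pose just before it. There is no depth.
- ctrl.hand_in(): hands the job in; it is judged then, once.
Trained networks look in a picture, given as the dict that the camera call returned (one of the last four; its "shot" number tells which), for a name from the list of things; names that differ only in an ending like _2 or _b are one class to them, and where a whole thing is asked for, a point or a joint stands for the part that bears it (a point fixed in the world has none). Each returns a list of dicts, best first, with "conf" (0 to 1); they miss things now and then, are a little off and sometimes report something else, mostly with a low value. They report only what shows in the picture. A call takes as long as a camera call.
- ctrl.cut_out(name, picture): "mask" (400x640 bool, what is visible of it) and "centre" ([row, column] in pixels, amid what is visible of it).
The state is a dict: "time_s": time; "qpos": joint angles; "joint_vel": joint speeds; "tau": joint torques, N m; "ee_pos": TCP position; "eef_rot": TCP orientation; "force": force on the tool from outside, world axes, zero at the start; "moment": the same for the moment, N m; "grip_width": finger opening in m; "grip_force": force on a finger pad.
Only numpy, scipy, OpenCV 4.12 (cv2) and the standard library are available. Lean on these libraries where they do the work, as an engineer would, in place of code of your own. Each camera call takes 0.05 s, during which the arm holds its last target. There are 200 camera calls.

### The job

Clear the glass-scoring slide: put the glass cutter from its bed in the long shallow tool tray and the wood block from its guide rods in the squarer, deeper offcut tray, each lying flat inside. Then feel for sticky spots: slowly, at a steady 10 cm a second or so, run the empty bed all the way to the right stop and all the way back to the left stop, and leave it there. Do not bump the scoring head on the bridge, and leave the jar and the solder spool in front of the slide standing where they are.

Things in the scene. Friction and masses are not known exactly. Their poses are not given: they have to be found in the camera images.
- slide_base: Fixed bench slide for scoring glass: grey base 136 x 450 mm; two steel guide rods 12 mm thick along y at x = -40 and +40 mm, tops at z = 36 mm; two aluminium end blocks 42 mm high, inner faces at y = +200 and -200 mm. Origin: on the worktop under its middle; x away from the robot, y along the rods to the robot's left, z up.
- bridge (a point): Middle of the beam of the fixed bridge over the bed (slide_base x 0, y 0, z 116 mm). Beam 24 mm wide along y, z 104 to 128 mm; columns at x = -72 and +72 mm, 30 mm wide. The bed's knobs (top at 96 mm) pass under it, a hand holding a knob does not: about half way let go of the knob and take the other one, by then clear on the other side.
- score_head: Scoring head fixed on the bridge, not to be bumped: dark steel block 34 x 40 mm (x, y), z 98 to 134 mm, brass screw on top up to 152 mm, quill and wheel below it down to 64 mm, 10 mm above the bed: things lying on the bed would catch on it. Origin: on the worktop below it, at slide_base x +32 mm, y 0.
- bed (a joint): Travel of the bed in m: 0 at the left stop, grows to the right (-y of slide_base) to 0.18 at the right stop. Aluminium plate 124 x 220 mm with cork 112 x 140 mm on it, cork top at z = 54 mm, middle at slide_base y = 0.09 m minus this value. Friction about 3 N plus 6 N per m/s; it stays where it is left. Starts near the left stop.
- left_knob (a point): Grip point on the axis of the knob at the left end of the bed: black upright round knob 30 mm across, from z = 62 to 96 mm, this point at 80 mm; the plate below it is at 52 mm. 95 mm left of the bed's middle and 32 mm towards the robot. It can be gripped from any side and does not turn.
- right_knob (a point): Grip point of the equal knob at the right end of the bed, 190 mm to the right of the left knob.
- cutter: Glass cutter, a slim pale-gold pencil-like tool 14 x 127 x 14 mm, lying on the left part of the bed, roughly across it. Origin: middle of its underside; y along its length, z up.
- wood_block: Brown wooden block 45 x 110 x 32 mm lying across the two guide rods on the right-hand part of the slide, its underside 36 mm above the worktop. Origin: middle of its underside; x along the 45 mm, y along the 110 mm, z up.
- tool_tray: Fixed tool tray: long, shallow, open, plywood, 190 x 110 x 34 mm outside (x, y, z), walls 5 mm, inner floor at z = 11 mm; a pencil lies along its +y wall (y +36 to +49 mm), the rest is empty. Origin: on the worktop under its middle; x along the 190 mm, roughly away from the robot. Stands nearer than the slide, left or right of the bench vice.
- offcut_tray: Fixed offcut tray: squarer, deeper, open, wooden, 150 x 130 x 46 mm outside (x, y, z), walls 6 mm, inner floor at z = 12 mm; two thin offcuts lie along its +y wall (y +24 to +59 mm, up to z 34 mm), the rest is empty. Origin: on the worktop under its middle; x along the 150 mm. On the other side of the vice (100 mm wide, 125 mm high) from the tool tray.
- pin_jar: Jar with a dark lid, 44 mm across, 105 mm tall, standing loose in front of the slide, left of the vice. Origin: middle of its underside. A bystander.
- spool: Solder spool, 60 x 72 mm, 46 mm tall, standing loose near the jar. Origin: middle of its underside. A bystander.

How it is judged:
By the outcome, as a careful person would: the job done as asked, in the order asked, and still so for the second after the job is handed in, with the robot touching nothing.
It also fails if it takes over 72 s, if anything falls off the work surface, if the arm or the gripper's body presses on something with over 40 N, if the wrist force passes 120 N, or if a joint passes its speed limit or range.

## Working session

There is one attempt and no reset: what is moved stays moved. The work goes in short steps, Python scripts to look and compute and a tool call to move; the robot and the scene stay as the last step left them, time stands still between calls to the robot, and variables do not carry over. Pictures are saved under pics/ and viewed, at most 10 in all, crops included, and the job is handed in when it is done.

Besides the shell and the picture viewer there is one more tool, called after "Emit:" as name([rows], argument=value, ...), one row to a line, values as JSON. move_arm: Moves the arm, as the interface text tells. Its arguments: {"type":"object","properties":{"increments":{"type":"array","items":{"type":"array","items":{"type":"number"}}},"force":{"type":"number"}},"required":["increments"]}

```bash
mkdir -p pics; ls; cat > h.py <<'E'
import numpy as np, cv2
from scipy.spatial.transform import Rotation as R
from station import ctrl
def campose(p,obs=None):
    if 'pose' in p: return np.array(p['pose'])
    T=np.eye(4); T[:3,:3]=R.from_euler('xyz',obs['eef_rot']).as_matrix(); T[:3,3]=obs['ee_pos']
    return T@np.array(p['tool_from_camera'])
def px2w(p,uv,z,obs=None):
    T=campose(p,obs); n=cv2.undistortPoints(np.array(uv,float).reshape(-1,1,2),np.array(p['K']),np.array(p['distortion']))[:,0]
    d=np.c_[n,np.ones(len(n))]@T[:3,:3].T
    return T[:3,3]+d*((z-T[2,3])/d[:,2])[:,None]
def w2px(p,X,obs=None):
    T=np.linalg.inv(campose(p,obs)); 
    return cv2.projectPoints(np.array(X,float).reshape(-1,3),cv2.Rodrigues(T[:3,:3])[0],T[:3,3],np.array(p['K']),np.array(p['distortion']))[0][:,0]
E
python3 - <<'E'
from h import *
o=ctrl.get_obs(); print(o['time_s'],o['ee_pos'],o['eef_rot'])
for c in ['top','side']:
    p=ctrl.camera(c); cv2.imwrite(f'pics/{c}0.png',p['color']); print(c,np.round(p['pose'],3).tolist())
    for n in ['slide_base','score_head','bed','cutter','wood_block','tool_tray','offcut_tray','pin_jar','spool','left_knob']:
        for r in ctrl.cut_out(n,p)[:2]:
            m=r['mask'].astype(np.uint8); pts=np.argwhere(m)[:,::-1].astype(np.float32)
            rc=cv2.minAreaRect(pts); print(n,round(r['conf'],2),np.round(r['centre']),[np.round(x) for x in rc], np.round(px2w(p,cv2.boxPoints(rc),0.03),3).tolist() if c=='top' else '')
E
```

```text
pics
0.0 [0.22203385 0.50290061 0.20488033] [-3.14043122e+00 -6.52619903e-05  2.72581166e+00]
top [[0.012, -0.983, 0.184, 0.322], [-1.0, -0.015, -0.017, -0.029], [0.019, -0.184, -0.983, 1.139], [0.0, 0.0, 0.0, 1.0]]
slide_base 0.91 [179. 352.] [array([359., 176.]), array([166.,  69.]), np.float64(0.0)] [[0.49, 0.079, 0.03], [0.682, 0.086, 0.03], [0.69, -0.373, 0.03], [0.497, -0.366, 0.03]]
score_head 0.76 [162. 360.] [array([361., 159.]), array([15., 17.]), np.float64(86.0)] [[0.655, -0.124, 0.03], [0.659, -0.171, 0.03], [0.616, -0.174, 0.03], [0.612, -0.127, 0.03]]
score_head 0.49 [180. 329.] [array([333., 179.]), array([46., 84.]), np.float64(88.0)] [[0.637, 0.046, 0.03], [0.648, -0.185, 0.03], [0.521, -0.187, 0.03], [0.511, 0.039, 0.03]]
bed 0.85 [177. 329.] [array([334., 178.]), array([47., 87.]), np.float64(90.0)] [[0.643, 0.046, 0.03], [0.647, -0.193, 0.03], [0.516, -0.191, 0.03], [0.512, 0.043, 0.03]]
cutter 0.53 [175. 321.] [array([321., 177.]), array([46.,  6.]), np.float64(90.0)] [[0.647, -0.03, 0.03], [0.647, -0.047, 0.03], [0.519, -0.048, 0.03], [0.519, -0.032, 0.03]]
cut
[... 2028 characters left out ...]
t64(72.0)] 
cutter 0.71 [190. 243.] [array([250., 191.]), array([41., 65.]), np.float64(73.0)] 
wood_block 0.62 [274. 421.] [array([422., 272.]), array([29., 59.]), np.float64(65.0)] 
tool_tray 0.71 [331. 334.] [array([335., 328.]), array([ 61., 112.]), np.float64(66.0)] 
offcut_tray 0.9 [192. 244.] [array([250., 191.]), array([42., 68.]), np.float64(74.0)] 
pin_jar 0.96 [208. 276.] [array([275., 209.]), array([44., 19.]), np.float64(85.0)] 
spool 0.74 [234. 282.] [array([284., 240.]), array([26., 14.]), np.float64(84.0)] 
left_knob 0.6 [229. 367.] [array([361., 223.]), array([98., 51.]), np.float64(41.0)] 
left_knob 0.15 [191. 243.] [array([250., 191.]), array([42., 67.]), np.float64(74.0)]
```

View pics/top0.png

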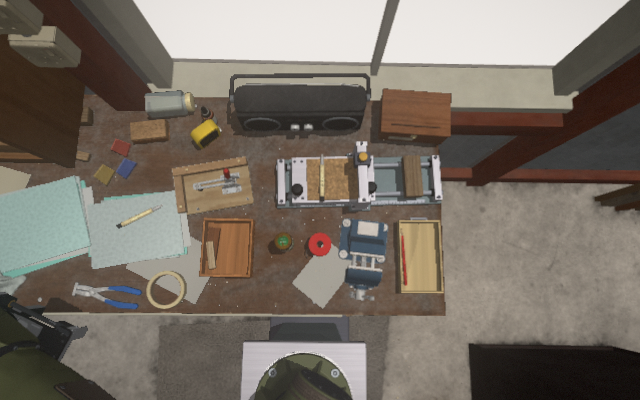

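View pics/side0.png

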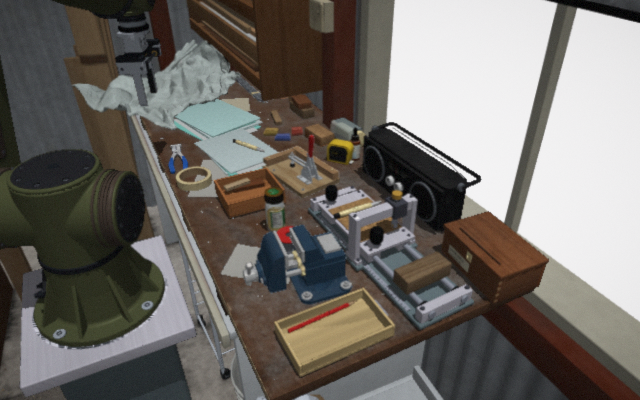

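The top view shows the slide (278–440, 142–208), the cutter at (322,177) and the block at (411,175). The offcut tray is on the left at (228,248) and the tool tray on the right at (419,256). The jar is at (283,242) and the spool at (319,244). The side view agrees. I'll zoom in on the top view.

```bash
python3 - <<'E'
import cv2
a=cv2.imread('pics/top0.png')[135:300,190:450]
cv2.imwrite('pics/topz.png',cv2.resize(a,None,fx=3,fy=3,interpolation=cv2.INTER_CUBIC))
E
```

```text
(no output)
```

View pics/topz.png

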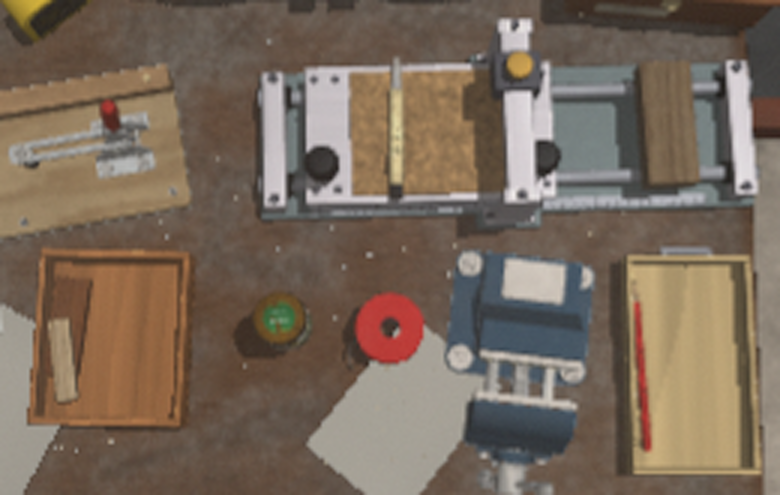

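```bash
python3 - <<'E'
from h import *
p=ctrl.camera('top')
def w(l,z): return px2w(p,[(190+x/3,135+y/3) for x,y in l],z)
def q(n,l,z):
    a=w(l,z); print(n,np.round(a[:,:2]*1e3).astype(int).tolist(),'mean',np.round(a.mean(0)*1e3)[:2])
q('Lblk',[(262,72),(284,72),(284,206),(264,206)],.042)
q('Rblk',[(727,62),(748,62),(757,197),(735,197)],.042)
q('knobs',[(322,164),(545,157)],.096)
q('head',[(519,66)],.152); q('beam',[(500,24),(530,24),(538,198),(508,198)],.128)
q('cut',[(396,58),(397,195)],.068)
q('wood',[(639,62),(690,62),(699,184),(648,184)],.068)
q('tool',[(627,256),(748,256),(760,470),(632,472)],.034)
q('off',[(42,250),(191,253),(187,425),(30,424)],.046)
q('jar',[(281,318)],.105);q('spool',[(390,328)],.046);q('vice',[(450,252),(592,262),(585,380),(447,368),(575,400),(478,450)],.08)
E
```

```text
Lblk [[628, 79], [628, 59], [506, 56], [505, 74]] mean [567.  67.]
Rblk [[644, -342], [645, -361], [520, -364], [520, -344]] mean [ 582. -353.]
knobs [[533, 21], [542, -168]] mean [538. -74.]
head [[606, -140]] mean [ 606. -140.]
beam [[649, -127], [649, -152], [501, -158], [501, -133]] mean [ 575. -143.]
cut [[635, -41], [512, -43]] mean [574. -42.]
wood [[635, -256], [636, -301], [526, -306], [526, -261]] mean [ 581. -281.]
tool [[467, -249], [468, -356], [283, -359], [280, -249]] mean [ 375. -303.]
off [[463, 264], [462, 135], [315, 132], [315, 265]] mean [389. 199.]
jar [[402, 51]] mean [402.  51.]
spool [[399, -39]] mean [399. -39.]
vice [[462, -89], [455, -210], [356, -202], [364, -87], [339, -193], [298, -113]] mean [ 379. -149.]
```

Emit:
move_arm([
  [0.45,0,0,0,0,0,-0.144],
  [0.45,0,0,0,0,0,-0.144],
  [0.45,0,0,0,0,0,-0.144],
  [0.45,-0.42,-0.64,0,0,0,0],
  [0.45,-0.42,-0.64,0,0,0,0],
  [0.45,-0.42,-0.64,0,0,0,0],
  [0.45,-0.42,-0.64,0,0,0,0],
  [0.45,-0.42,-0.64,0,0,0,0],
  [0.45,-0.42,-0.64,0,0,0,0],
  [0.45,-0.42,-0.64,0,0,0,0],
  [0.45,-0.42,-0.64,0,0,0,0],
  [0.45,-0.42,-0.64,0,0,0,0],
  [0.45,-0.42,-0.64,0,0,0,0],
  [0.45,-0.42,-0.64,0,0,0,0],
  [0.45,-0.42,-0.64,0,0,0,0],
  [0.45,-0.42,-0.64,0,0,0,0],
  [0.45,-0.42,-0.64,0,0,0,0],
  [0.45,-0.42,-0.64,0,0,0,0],
  [0.45,-0.42,-0.64,0,0,0,0],
  [0.45,0,0,0,0,0,0],
], force=20)

```text
time_s: 3.15
ee_pos: [0.5677, -0.0066, 0.2049]
eef_rot: [-3.141, -0.0, -3.129]
force: [0.1, 0.9, -0.6]
grip_width: 0.0427
grip_force: 0.0
```

```bash
python3 - <<'E'
from h import *
o=ctrl.get_obs(); p=ctrl.camera('wrist'); print(o['time_s'],o['ee_pos'],o['eef_rot'],np.round(o['force'],1),o['grip_width'])
for n,z in [('cutter',.062),('left_knob',.09)]:
    for r in ctrl.cut_out(n,p)[:2]:
        pts=np.argwhere(r['mask'])[:,::-1].astype(np.float32)
        rc=cv2.minAreaRect(pts); print(n,round(r['conf'],2),rc, np.round(px2w(p,cv2.boxPoints(rc),z,o)[:,:2],3).tolist())
cv2.imwrite('pics/w1.png',p['color'])
E
```

```text
3.15 [ 0.56772675 -0.00660636  0.20485131] [-3.14117518e+00 -3.91267667e-04 -3.12872218e+00] [ 0.1  0.9 -0.6] 0.04273205802375538
left_knob 0.66 ((255.17630004882812, 188.30392456054688), (110.2143325805664, 225.33094787597656), 88.18170166015625) [[0.511, -0.177], [0.503, 0.035], [0.612, 0.044], [0.624, -0.189]]
```

View pics/w1.png

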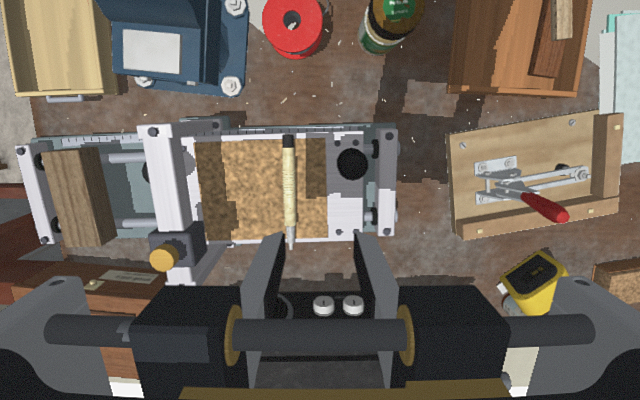

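The wrist view shows the cutter from (288,136) to (291,246), the left knob at (352,165) and the wood block's top from about (47,152) to (105,240). I'll turn these into positions.

```bash
python3 - <<'E'
from h import *
o=ctrl.get_obs(); p=ctrl.camera('wrist')
f=lambda n,l,z: print(n,np.round(px2w(p,l,z,o)[:,:2]*1e3).tolist())
f('cut',[(288,137),(291,240),(291,248)],.066)
f('knob',[(352,165)],.096)
f('Lend',[(372,127),(396,127),(394,235),(368,238)],.042)
f('wood',[(47,152),(93,147),(105,242),(69,247)],.068)
E
```

```text
cut [[511.0, -36.0], [622.0, -34.0], [632.0, -34.0]]
knob [[533.0, 26.0]]
Lend [[501.0, 52.0], [500.0, 77.0], [625.0, 85.0], [629.0, 55.0]]
wood [[527.0, -293.0], [522.0, -239.0], [629.0, -245.0], [636.0, -291.0]]
```

Emit:
move_arm([
  [0.45,0,-0.63,0,0,0,0],
  [0.45,0,0,0.5,0,0,0],
  [0.45,0,0,0.6,0,0,0],
  [0.45,0,0,0.6,0,0,0],
  [0.45,0,0,0.5,0,0,0],
  [0.45,0,0,0.4,0,0,0],
  [0.45,0,0,0.2,0,0,0],
  [0.45,0,0,0.14,0,0,0],
  [0.45,0,0,0,0,0,0],
  [0.45,0,0,0,0,0,0],
])

```text
time_s: 4.35
ee_pos: [0.5673, -0.0347, 0.0594]
eef_rot: [-3.141, 0.001, -3.125]
force: [-0.2, -0.4, 0.3]
grip_width: 0.0427
grip_force: 0.0
```

Emit:
move_arm([
  [0.45,0,-0.05,0.05,0,0,0],
  [0.25,0,0,0,0,0,0],
  [0.1,0,0,0,0,0,0],
  [0.0,0,0,0,0,0,0],
  [0.0,0,0,0,0,0,0],
  [0.0,0,0,0,0,0,0],
  [0.0,0,0,0,0,0,0],
], force=20)

```text
time_s: 5.05
ee_pos: [0.567, -0.0374, 0.056]
eef_rot: [-3.142, 0.0, -3.125]
force: [0.3, -0.2, 0.0]
grip_width: 0.0122
grip_force: 20.0
```

Emit:
move_arm([
  [0,0,0,-0.2,0,0,0],
  [0,0,0,-0.5,0,0,0],
  [0,0,0,-0.8,0,0,0],
  [0,0,0,-0.8,0,0,0],
  [0,0,0,-0.5,0,0,0],
  [0,0.1,-0.2,-0.2,0,0,0],
  [0,0.36,-0.54,0,0,0,0],
  [0,0.36,-0.54,0,0,0,0],
  [0,0.36,-0.54,0,0,0,0],
  [0,0.36,-0.54,0,0,0,0],
  [0,0.36,-0.54,0,0,0,0],
  [0,0.36,-0.54,0,0,0,0],
  [0,0.36,-0.54,0,0,0,0],
  [0,0.36,-0.54,0,0,0,0],
  [0,0.36,-0.54,0,0,0,0],
  [0,0.36,-0.4,0,0,0,0],
  [0,0.1,-0.1,0,0,0,0],
  [0,0,0,0,0,0,0],
])

```text
time_s: 6.85
ee_pos: [0.3806, -0.3187, 0.2054]
eef_rot: [3.141, -0.001, -3.127]
force: [0.2, 0.5, -0.7]
grip_width: 0.0119
grip_force: 20.0
```

```bash
python3 - <<'E'
from h import *
o=ctrl.get_obs(); p=ctrl.camera('wrist'); print(o['time_s'],o['ee_pos'],o['eef_rot'],np.round(o['force'],1),o['grip_width'],o['qpos'])
cv2.imwrite('pics/w2.png',p['color'])
E
```

```text
6.85 [ 0.38064296 -0.3187156   0.20543811] [ 3.14084160e+00 -6.88138729e-04 -3.12714747e+00] [ 0.2  0.5 -0.7] 0.011881275851176204 [-7.70893548e-01  1.81053319e-01  1.66835115e+00  4.63227038e-05
  1.29320585e+00 -2.35614752e+00]
```

View pics/w2.png

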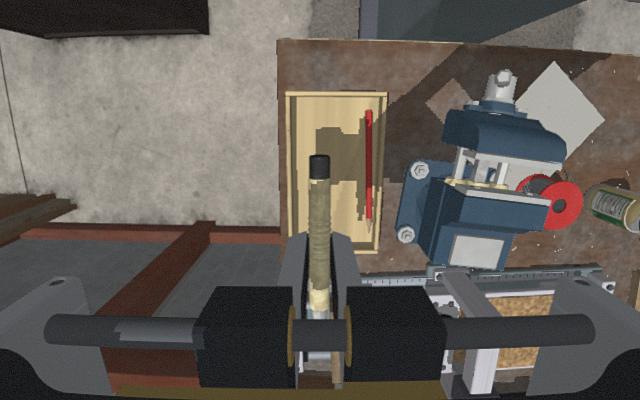

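The cutter is held straight along x. The tray rim's corners are at (287,92), (386,92), (379,253) and (289,250), and the pencil is along the right inner wall at (369,165).

```bash
python3 - <<'E'
from h import *
o=ctrl.get_obs(); p=ctrl.camera('wrist')
f=lambda n,l,z: print(n,np.round(px2w(p,l,z,o)[:,:2]*1e3).tolist())
f('tray',[(287,92),(386,92),(379,253),(289,250)],.034)
f('pencil',[(369,110),(369,230)],.015); f('vice .125',[(430,255),(440,130),(450,165)],.12); f('vicebase',[(398,236),(413,163)],.02)
f('cutter near end',[(319,157),(319,170)],.21)
f('wood..knobR',[(440,310)],.096)
E
```

```text
tray [[281.0, -355.0], [279.0, -249.0], [467.0, -244.0], [465.0, -355.0]]
pencil [[298.0, -263.0], [445.0, -255.0]]
vice .125 [[428.0, -215.0], [314.0, -219.0], [343.0, -207.0]]
vicebase [[450.0, -219.0], [358.0, -209.0]]
cutter near end [[326.0, -320.0], [333.0, -320.0]]
wood..knobR [[505.0, -186.0]]
```

Emit:
move_arm([
  [0,0.26,0,0.3,0,0,0],
  [0,0,0,0.7,0,0,0],
  [0,0,0,0.8,0,0,0],
  [0,0,0,0.8,0,0,0],
  [0,0,0,0.5,0,0,0],
  [0,0,0,0.3,0,0,0],
  [0,0,0,0.2,0,0,0],
  [0,0,0,0.1,0,0,0],
  [0,0,0,0.07,0,0,0],
  [0,0,0,0.03,0,0,0],
  [0,0,0,0,0,0,0],
])

```text
time_s: 8.05
ee_pos: [0.3687, -0.3187, 0.0163]
eef_rot: [-3.141, 0.0, -3.125]
force: [0.5, -0.1, 0.4]
grip_width: 0.0122
grip_force: 20.0
```

Emit:
move_arm([
  [0,0,0,0.03,0,0,0],
  [0,0,0,0,0,0,0],
  [0.15,0,0,0,0,0,0],
  [0.24,0,0,0,0,0,0],
  [0.24,0,0,0,0,0,0],
  [0.24,0,0,-0.2,0,0,0],
  [0.24,0,0,-0.5,0,0,0],
  [0.24,0,0,-0.8,0,0,0],
  [0.24,0,0,-0.9,0,0,0],
  [0.5,0,0,-0.9,0,0,0],
  [0.8,0,0,-0.5,0,0,0],
  [0.8,-0.4,0.05,0,0,0,0],
  [0.8,-0.6,0.09,0,0,0,0],
  [0.8,-0.6,0.09,0,0,0,0],
  [0.8,-0.6,0.09,0,0,0,0],
  [0.8,-0.6,0.09,0,0,0,0],
  [0.8,-0.6,0.09,0,0,0,0],
  [0.8,-0.4,0.05,0,0,0,0],
  [0.8,0,0,0,0,0,0],
])

```text
time_s: 9.95
ee_pos: [0.5594, -0.2871, 0.2045]
eef_rot: [3.141, -0.0, -3.124]
force: [-0.1, 0.3, -0.3]
grip_width: 0.0749
grip_force: 0.0
```

```bash
python3 - <<'E'
from h import *
o=ctrl.get_obs(); p=ctrl.camera('wrist'); print(o['time_s'],o['ee_pos'],o['eef_rot'],np.round(o['force'],1),o['grip_width'])
cv2.imwrite('pics/w3.png',p['color'])
E
```

```text
9.95 [ 0.55942784 -0.28714656  0.20450439] [ 3.14134751e+00 -7.62892794e-05 -3.12363699e+00] [-0.1  0.3 -0.3] 0.07492366909118585
```

View pics/w3.png

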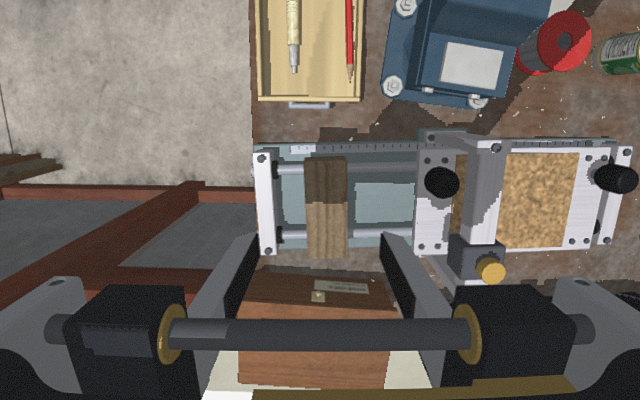

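The cutter lies flat in the tool tray, clear of the pencil. The block's top corners are at (305,157), (346,157), (348,257) and (306,257), and the right knob is at (441,182).

```bash
python3 - <<'E'
from h import *
o=ctrl.get_obs(); p=ctrl.camera('wrist')
f=lambda n,l,z: print(n,np.round(px2w(p,l,z,o)[:,:2]*1e3).tolist(),np.round(px2w(p,l,z,o)[:,:2].mean(0)*1e3))
f('wood',[(305,157),(346,157),(348,257),(306,257)],.068)
f('Rend',[(254,153),(273,152),(276,250),(261,253)],.042)
f('knobR',[(441,180)],.096); f('beam',[(475,145),(503,150)],.128); f('box',[(265,266),(398,280)],.1)
E
```

```text
wood [[523.0, -303.0], [522.0, -262.0], [633.0, -255.0], [634.0, -302.0]] [ 578. -281.]
Rend [[523.0, -360.0], [521.0, -340.0], [638.0, -339.0], [642.0, -357.0]] [ 581. -349.]
knobR [[538.0, -173.0]] [ 538. -173.]
beam [[501.0, -161.0], [505.0, -137.0]] [ 503. -149.]
box [[629.0, -342.0], [642.0, -206.0]] [ 636. -274.]
```

Emit:
move_arm([
  [0.85,-0.17,0.13,0.3,0,0,-0.02],
  [0.85,0,0,0.6,0,0,0],
  [0.85,0,0,0.7,0,0,0],
  [0.85,0,0,0.6,0,0,0],
  [0.85,0,0,0.5,0,0,0],
  [0.85,0,0,0.3,0,0,0],
  [0.85,0,0,0.2,0,0,0],
  [0.85,0,0,0.08,0,0,0],
  [0.7,0,0,0,0,0,0],
  [0.5,0,0,0,0,0,0],
  [0.4,0,0,0,0,0,0],
  [0.3,0,0,0,0,0,0],
  [0.3,0,0,0,0,0,0],
  [0.3,0,0,0,0,0,0],
], force=30)

```text
time_s: 11.45
ee_pos: [0.5666, -0.2814, 0.0409]
eef_rot: [-3.141, 0.0, -3.105]
force: [-0.7, 2.0, 4.1]
grip_width: 0.0446
grip_force: 29.8
```

Emit:
move_arm([
  [0.3,0,0,-0.2,0,0,0],
  [0.3,0,0,-0.5,0,0,0],
  [0.3,0,0,-0.8,0,0,0],
  [0.3,0,0,-0.9,0,0,0],
  [0.3,0,0,-0.7,0,0,0],
  [0.3,0.1,0.2,-0.3,0,0,0],
  [0.3,0.2,0.5,0,0,0,0],
  [0.3,0.26,0.7,0,0,0,0],
  [0.3,0.28,0.75,0,0,0,0],
  [0.3,0.28,0.75,0,0,0,0],
  [0.3,0.28,0.75,0,0,0,0],
  [0.3,0.28,0.75,0,0,0,0],
  [0.3,0.28,0.75,0,0,0,0],
  [0.3,0.28,0.75,0,0,0,0],
  [0.3,0.28,0.75,0,0,0,0.025],
  [0.3,0.28,0.75,0,0,0,0],
  [0.3,0.28,0.75,0,0,0,0],
  [0.3,0.24,0.7,0,0,0,0],
  [0.3,0.14,0.4,0,0,0,0],
  [0.3,0,0,0,0,0,0],
])

```text
time_s: 13.45
ee_pos: [0.3791, 0.1775, 0.211]
eef_rot: [3.141, 0.0, -3.127]
force: [0.6, -0.6, -1.0]
grip_width: 0.0446
grip_force: 29.8
```

```bash
python3 - <<'E'
from h import *
o=ctrl.get_obs(); p=ctrl.camera('wrist'); print(o['time_s'],o['ee_pos'],o['eef_rot'],np.round(o['force'],1),o['grip_width'])
cv2.imwrite('pics/w4.png',p['color'])
E
```

```text
13.45 [0.3790983  0.17754532 0.21099274] [ 3.14120214e+00  4.24224514e-04 -3.12746468e+00] [ 0.6 -0.6 -1. ] 0.04463341651967455
```

View pics/w4.png

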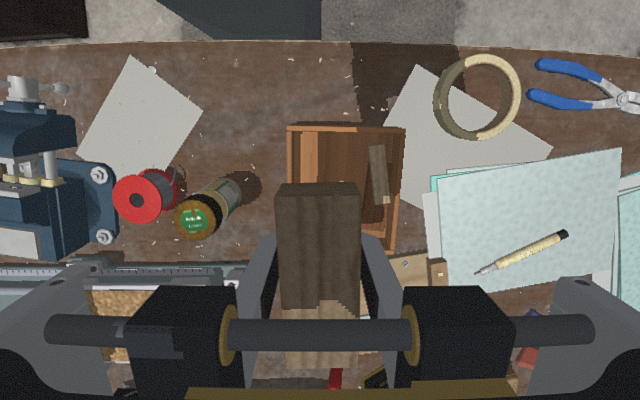

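The block is held straight. The tray's near rim runs from (287,127) to (406,128), and the visible offcut's block-side edge is at about (368,150)–(374,203).

```bash
python3 - <<'E'
from h import *
o=ctrl.get_obs(); p=ctrl.camera('wrist')
f=lambda n,l,z: print(n,np.round(px2w(p,l,z,o)[:,:2]*1e3).tolist())
f('rim',[(287,127),(406,128),(396,250),(293,127)],.046)
f('offc',[(368,150),(374,203),(362,180)],.03)
f('block near end',[(276,194),(358,194)],.205)
f('jar',[(194,222)],.105)
E
```

```text
rim [[316.0, 140.0], [315.0, 268.0], [459.0, 269.0], [316.0, 146.0]]
offc [[341.0, 231.0], [405.0, 242.0], [377.0, 226.0]]
block near end [[348.0, 149.0], [348.0, 199.0]]
jar [[404.0, 54.0]]
```

Emit:
move_arm([
  [0.3,0.05,0.18,0.3,0,0,0],
  [0.3,0,0,0.7,0,0,0],
  [0.3,0,0,0.8,0,0,0],
  [0.3,0,0,0.6,0,0,0],
  [0.3,0,0,0.5,0,0,0],
  [0.3,0,0,0.4,0,0,0],
  [0.3,0,0,0.3,0,0,0],
  [0.3,0,0,0.14,0,0,0],
  [0.3,0,0,0.07,0,0,0],
  [0.3,0,0,0,0,0,0],
])

```text
time_s: 14.55
ee_pos: [0.3777, 0.1845, 0.0202]
eef_rot: [-3.142, 0.0, -3.131]
force: [-0.1, 1.1, -0.7]
grip_width: 0.0447
grip_force: 29.8
```

Emit:
move_arm([
  [0.3,0,0.04,0.05,0,0,0],
  [0.3,0,0,0,0,0,0],
  [0.52,0,0,0,0,0,0],
  [0.52,0,0,0,0,0,0],
  [0.52,0,0,-0.1,0,0,0],
  [0.52,0,0,-0.4,0,0,0],
  [0.52,0,0,-0.7,0,0,0],
  [0.52,0,0,-0.9,0,0,0],
  [0.52,0,0,-0.9,0,0,0],
  [0.6,0,0,-0.7,0,0,0],
  [0.7,-0.3,-0.3,0,0,0,0],
  [0.7,-0.5,-0.5,0,0,0,0],
  [0.7,-0.5,-0.5,0,0,0,0],
  [0.7,-0.5,-0.5,0,0,0,0],
  [0.7,-0.5,-0.5,0,0,0,0],
  [0.7,-0.4,-0.5,0,0,0,0],
  [0.7,-0.2,-0.3,0,0,0,0],
  [0.7,0,0,0,0,0,0],
])

```text
time_s: 16.35
ee_pos: [0.5245, 0.0321, 0.2024]
eef_rot: [-3.141, -0.0, -3.132]
force: [-0.3, 0.7, 0.2]
grip_width: 0.066
grip_force: 0.0
```

```bash
python3 - <<'E'
from h import *
o=ctrl.get_obs(); p=ctrl.camera('wrist'); print(o['time_s'],o['ee_pos'],o['eef_rot'],np.round(o['force'],1),o['grip_width'])
cv2.imwrite('pics/w5.png',p['color'])
E
```

```text
16.35 [0.52451235 0.03210847 0.20238054] [-3.14149906e+00 -3.71582134e-04 -3.13240218e+00] [-0.3  0.7  0.2] 0.06603941811518235
```

View pics/w5.png

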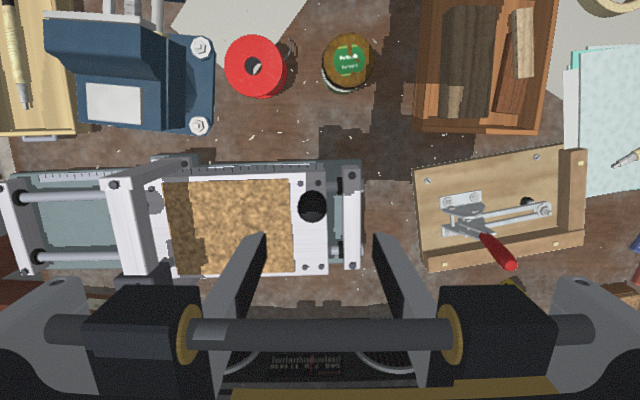

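The block lies in the offcut tray beside the offcuts, and the jar and spool are still standing. The knob's top is at about (313,207).

```bash
python3 - <<'E'
from h import *
o=ctrl.get_obs(); p=ctrl.camera('wrist')
f=lambda n,l,z: print(n,np.round(px2w(p,l,z,o)[:,:2]*1e3).tolist())
f('knob',[(313,205)],.096);f('plate',[(327,173),(327,274)],.052);f('endblk',[(341,160),(345,268)],.042)
f('block',[(449,4),(497,8),(487,118),(442,118)],.046)
E
```

```text
knob [[530.0, 26.0]]
plate [[507.0, 40.0], [628.0, 42.0]]
endblk [[494.0, 56.0], [625.0, 64.0]]
block [[339.0, 157.0], [340.0, 206.0], [447.0, 209.0], [448.0, 161.0]]
```

Emit:
move_arm([
  [0.7,-0.15,-0.14,0.3,0,0,-0.028],
  [0.7,0,0,0.6,0,0,0],
  [0.7,0,0,0.7,0,0,0],
  [0.7,0,0,0.5,0,0,0],
  [0.7,0,0,0.4,0,0,0],
  [0.7,0,0,0.2,0,0,0],
  [0.7,0,0,0.1,0,0,0],
  [0.5,0,0,0,0,0,0],
  [0.35,0,0,0,0,0,0],
  [0.2,0,0,0,0,0,0],
  [0.2,0,0,0,0,0,0],
  [0.2,0,0,0,0,0,0],
], force=20)

```text
time_s: 17.65
ee_pos: [0.5319, 0.0263, 0.0629]
eef_rot: [-3.141, 0.001, -3.102]
force: [-0.8, 2.0, 3.3]
grip_width: 0.0296
grip_force: 20.4
```

Emit:
move_arm([
  [0.2,0,-0.1,0,0,0,0],
  [0.2,0,-0.2,0,0,0,0],
  [0.2,0,-0.2,0,0,0,0],
  [0.2,0,-0.2,0,0,0,0],
  [0.2,0,-0.2,0,0,0,0],
  [0.2,0,-0.2,0,0,0,0],
  [0.2,0,-0.2,0,0,0,0],
  [0.2,0,-0.2,0,0,0,0],
  [0.2,0,-0.1,0,0,0,0],
  [0.2,0,0,0,0,0,0],
  [0.2,0,0,0,0,0,0],
])

```text
time_s: 18.75
ee_pos: [0.5354, -0.0545, 0.0628]
eef_rot: [-3.14, 0.002, -3.103]
force: [4.1, -3.4, 5.2]
grip_width: 0.0294
grip_force: 20.0
```

Emit:
move_arm([
  [0.6,0,0,0,0,0,0],
  [0.6,0,0,0,0,0,0],
  [0.6,0,0,0,0,0,0],
  [0.6,0,0,-0.4,0,0,0],
  [0.6,0,0,-0.8,0,0,0],
  [0.6,0,0,-0.8,0,0,0],
  [0.6,0,0,-0.6,0,0,0],
  [0.6,0,-0.3,-0.2,0,0,0],
  [0.6,0,-0.6,0,0,0,0],
  [0.6,0,-0.7,0,0,0,0],
  [0.6,0,-0.7,0,0,0,0],
  [0.6,0,-0.7,0,0,0,0],
  [0.6,0,-0.5,0,0,0,0],
  [0.6,0,-0.3,0,0,0,0],
  [0.6,0,0,0,0,0,0],
])

```text
time_s: 20.25
ee_pos: [0.5417, -0.2449, 0.2011]
eef_rot: [3.141, -0.002, -3.104]
force: [0.7, 0.1, 0.6]
grip_width: 0.0564
grip_force: 0.0
```

```bash
python3 - <<'E'
from h import *
o=ctrl.get_obs(); p=ctrl.camera('wrist'); print(o['time_s'],o['ee_pos'],o['eef_rot'],np.round(o['force'],1),o['grip_width'])
cv2.imwrite('pics/w6.png',p['color'])
E
```

```text
20.25 [ 0.54165074 -0.24486253  0.20110793] [ 3.14081897e+00 -1.69323210e-03 -3.10429924e+00] [0.7 0.1 0.6] 0.05635998118948111
```

View pics/w6.png

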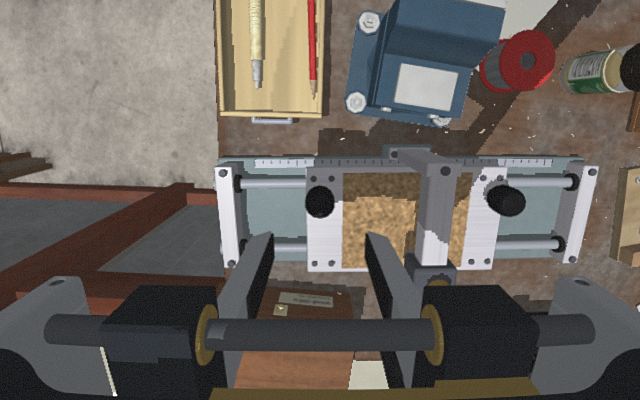

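The right knob at (320,201) lies centred between the fingers, so I can descend and grip it.

Emit:
move_arm([
  [0.6,0,0,0.4,0,0,0],
  [0.6,0,0,0.7,0,0,0],
  [0.6,0,0,0.7,0,0,0],
  [0.6,0,0,0.5,0,0,0],
  [0.6,0,0,0.3,0,0,0],
  [0.6,0,0,0.16,0,0,0],
  [0.5,0,0,0,0,0,0],
  [0.35,0,0,0,0,0,0],
  [0.2,0,0,0,0,0,0],
  [0.2,0,0,0,0,0,0],
  [0.2,0,0,0,0,0,0],
])

```text
time_s: 21.4
ee_pos: [0.5427, -0.2436, 0.0655]
eef_rot: [-3.141, 0.002, -3.102]
force: [-0.6, 0.3, 5.7]
grip_width: 0.0292
grip_force: 20.0
```

Emit:
move_arm([
  [0.2,0,-0.1,0,0,0,0],
  [0.2,0,-0.2,0,0,0,0],
  [0.2,0,-0.2,0,0,0,0],
  [0.2,0,-0.2,0,0,0,0],
  [0.2,0,-0.2,0,0,0,0],
  [0.2,0,-0.2,0,0,0,0],
  [0.2,0,-0.2,0,0,0,0],
  [0.2,0,-0.2,0,0,0,0],
  [0.2,0,-0.1,0,0,0,0],
])

```text
time_s: 22.3
ee_pos: [0.5462, -0.3238, 0.0655]
eef_rot: [-3.141, 0.002, -3.103]
force: [2.7, 3.4, 7.1]
grip_width: 0.0295
grip_force: 20.0
```

Emit:
move_arm([
  [0.2,0,-0.1,0,0,0,0],
  [0.2,0,-0.06,0,0,0,0],
  [0.2,0,0,0,0,0,0],
])

```text
time_s: 22.6
ee_pos: [0.5463, -0.3262, 0.0652]
eef_rot: [3.133, -0.001, -3.101]
force: [-4.0, 33.3, 17.8]
grip_width: 0.0292
grip_force: 20.0
```

Emit:
move_arm([
  [0.2,0,0.16,0,0,0,0],
  [0.2,0,0.2,0,0,0,0],
  [0.2,0,0.2,0,0,0,0],
  [0.2,0,0.2,0,0,0,0],
  [0.2,0,0.2,0,0,0,0],
  [0.2,0,0.2,0,0,0,0],
  [0.2,0,0.2,0,0,0,0],
  [0.2,0,0.2,0,0,0,0],
  [0.2,0,0.2,0,0,0,0],
  [0.2,0,0.1,0,0,0,0],
  [0.2,0,0,0,0,0,0],
])

```text
time_s: 23.7
ee_pos: [0.5424, -0.2373, 0.0651]
eef_rot: [3.142, 0.001, -3.102]
force: [1.3, 3.0, 8.4]
grip_width: 0.0296
grip_force: 20.0
```

Emit:
move_arm([
  [0.6,0,0,0,0,0,0],
  [0.6,0,0,0,0,0,0],
  [0.6,0,0,0,0,0,0],
  [0.6,0,0,-0.4,0,0,0],
  [0.6,0,0,-0.8,0,0,0],
  [0.6,0,0,-0.8,0,0,0],
  [0.6,0,0,-0.6,0,0,0],
  [0.6,0,0.3,-0.2,0,0,0],
  [0.6,0,0.6,0,0,0,0],
  [0.6,0,0.7,0,0,0,0],
  [0.6,0,0.7,0,0,0,0],
  [0.6,0,0.7,0,0,0,0],
  [0.6,0,0.5,0,0,0,0],
  [0.6,0,0.3,0,0,0,0],
  [0.6,0,0,0,0,0,0],
])

```text
time_s: 25.2
ee_pos: [0.5342, -0.0469, 0.2038]
eef_rot: [3.141, -0.001, -3.1]
force: [0.3, -0.3, -0.7]
grip_width: 0.0564
grip_force: 0.0
```

Emit:
move_arm([
  [0.6,0,0,0.4,0,0,0],
  [0.6,0,0,0.7,0,0,0],
  [0.6,0,0,0.7,0,0,0],
  [0.6,0,0,0.5,0,0,0],
  [0.6,0,0,0.3,0,0,0],
  [0.6,0,0,0.18,0,0,0],
  [0.5,0,0,0,0,0,0],
  [0.35,0,0,0,0,0,0],
  [0.2,0,0,0,0,0,0],
  [0.2,0,0,0,0,0,0],
  [0.2,0,0,0,0,0,0],
])

```text
time_s: 26.3
ee_pos: [0.5351, -0.0485, 0.0663]
eef_rot: [-3.141, 0.001, -3.102]
force: [-0.5, 0.1, 4.4]
grip_width: 0.0294
grip_force: 20.0
```

Emit:
move_arm([
  [0.2,0,0.1,0,0,0,0],
  [0.2,0,0.2,0,0,0,0],
  [0.2,0,0.2,0,0,0,0],
  [0.2,0,0.2,0,0,0,0],
  [0.2,0,0.2,0,0,0,0],
  [0.2,0,0.2,0,0,0,0],
  [0.2,0,0.2,0,0,0,0],
  [0.2,0,0.2,0,0,0,0],
  [0.2,0,0.2,0,0,0,0],
  [0.2,0,0.1,0,0,0,0],
])

```text
time_s: 27.3
ee_pos: [0.5311, 0.0419, 0.0662]
eef_rot: [-3.141, 0.001, -3.102]
force: [-3.5, -4.0, 8.6]
grip_width: 0.0293
grip_force: 20.0
```

Emit:
move_arm([
  [0.2,0,0.08,0,0,0,0],
  [0.2,0,0.04,0,0,0,0],
  [0.2,0,0,0,0,0,0],
])

```text
time_s: 27.6
ee_pos: [0.5311, 0.0439, 0.0661]
eef_rot: [-3.135, 0.0, -3.103]
force: [-3.8, -29.3, 8.2]
grip_width: 0.0295
grip_force: 20.0
```

Emit:
move_arm([
  [0.3,0,0,0,0,0,0],
  [0.5,0,0,0,0,0,0],
  [0.6,0,0,0,0,0,0],
  [0.6,0,-0.06,0,0,0,0],
  [0.6,0,0,-0.3,0,0,0],
  [0.6,0,0,-0.6,0,0,0],
  [0.6,0,0,-0.8,0,0,0],
  [0.6,0,0,-0.8,0,0,0],
  [0.6,0,0,-0.5,0,0,0],
  [0.6,0.3,0,0,0,0,0],
  [0.6,0.3,0,0,0,0,0],
  [0.6,0,0,0,0,0,0],
  [0.6,0,0,0,0,0,0],
])

```text
time_s: 28.9
ee_pos: [0.5013, 0.0434, 0.2156]
eef_rot: [3.142, 0.0, -3.102]
force: [0.1, -0.3, 0.0]
grip_width: 0.0565
grip_force: 0.0
```

```bash
python3 - <<'E'
from h import *
o=ctrl.get_obs(); p=ctrl.camera('wrist'); print(o['time_s'],o['ee_pos'],np.round(o['force'],1))
t=ctrl.camera('top')['color'][135:300,190:450]
cv2.imwrite('pics/end.png',np.vstack([cv2.resize(p['color'][:250],(624,244)),cv2.resize(t,(550,350))[:, :550].copy() if 0 else cv2.copyMakeBorder(cv2.resize(t,(550,350)),0,0,0,74,cv2.BORDER_CONSTANT)]))
E
```

```text
28.9 [0.50132568 0.04338077 0.21559538] [ 0.1 -0.3  0. ]
```

View pics/end.png

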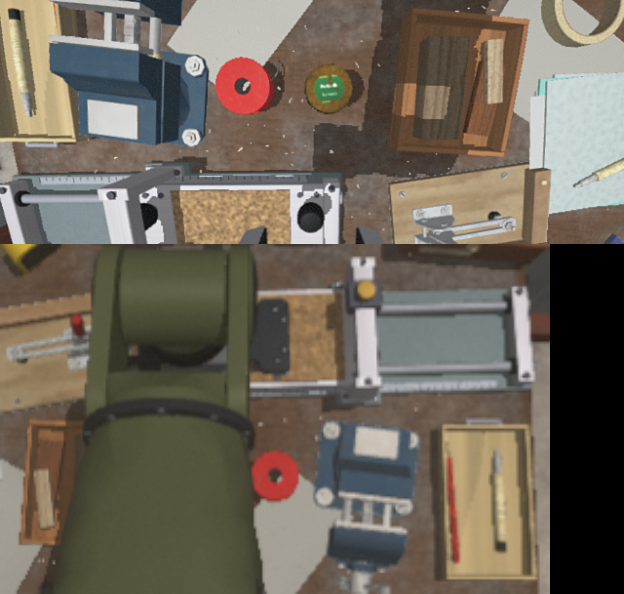

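The bed is against the left stop. The block and the cutter lie flat in their trays, and the jar and spool are standing where they were, so I'm handing in.

```bash
python3 -c "
from station import ctrl
print(ctrl.hand_in())"
```

```text
the job is handed in; nothing more can be done
None
```

The job is handed in at about 29 s: the cutter is in the tool tray, the block is in the offcut tray, and the bed was run at about 10 cm/s to the right stop and back to the left stop; no sticky spots were noticed, though force was only read at the pauses.

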